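# Snap the missing stud cap onto the hook stand

### The arm

A 6-joint arm with a two-finger parallel gripper is mounted at the origin on the work surface. World frame = base frame: x ahead of the robot, y to its left, z up, the work surface at z = 0. Lengths are in m, angles in rad, forces in N, time in s.
With the tool pointing down it reaches from about 0.4 to 0.925 m from the base axis. Payload 3.4 kg.
Tool frame: the origin (TCP) lies at the very end of the fingers, on their centre line; the grasp point (between the pads) lies 19 mm behind it (robot.hold_point_z is the distance from the TCP to the grasp point, in m); y points along the fingers, z is the direction in which the jaws open and shut, and the axes are right-handed (so a half turn about y gives the same grasp; the last joint's range is limited). The gripper opens to 85 mm and grips with 20 to 120 N. Pads are 22 mm wide; open, the fingers measure 114 mm over their backs; the gripper's body (76 mm by 85 mm) begins 54 mm behind the grasp point. The pads swing forward as they close: fully open they stand 13 mm farther back than shut.
Start: joints at [1.125, 0.307, 1.506, -0, 1.328, -0.073], TCP at [0.209, 0.536, 0.231] pointing down, gripper open.
Joint ranges: [-3.12, 3.12], [-1.05, 2.28], [0.14, 2.33], [-1.42, 4.57], [0.1, 2.73], [-2.68, 2.68]. Speed limits (rad/s): [2.57, 2.57, 3.14, 3.14, 3.14, 3.14].

### API

Orientations are given as a unit quaternion [x, y, z, w].
In Python, from plant import sense, snapshot, camera_info, robot gives the robot as it stands.
- The arm moves only by the shell command python3 -m jog 'ROWS'. ROWS is JSON, a list of rows, each a list of 3 entries, a list of its own where there are three numbers: the turn, a rotation vector about the tool's x, y, z in units of 5 degrees (1.0 is 5 degrees), then the shift along the tool's x, y, z in units of 40 mm (1.0 is 40 mm), then the opening, from 0 (shut) to 1 (fully open). In form: [[[rx, ry, rz], [tx, ty, tz], hand], ...]. A call has 1 to 20 rows; each row shifts and turns the pose as measured when the row begins, along the tool's axes as they then stand; what a row does not reach is not made up. A row lasts 1/10 s, in which the tool goes at most 50 mm and 8.59 degrees, less where a joint would pass 70% of its speed; a pose out of reach is approached as far as the arm can. A call is refused whole if a number of a shift passes 1 or a number of a turn 1, either way. A call with a gripper value outside its range is refused whole. The fingers move at their own pace and stop on an object; the grip force is fixed at half the most. Time passes only in rows, so rows that do not move let the fingers close. It gives the time, the measured TCP pose, the force and the opening at its end, in the units of the state.
- sense(): the state, without advancing time (a new reading comes with each control period).
- snapshot(name): name is "side" or "top" or "wrist"; returns (picture, depth): 480x640x3 uint8, red, green, blue; 480x640 float32, m along the optical axis (not along the pixel's ray), 0 where there is no reading.
- camera_info(name): a dict with "camera_matrix" (3x3 intrinsics, pixels), "R" (3x3) and "t" (3): a world point X has camera coordinates R X + t; the wrist camera has in their place "mount" (4x4, takes a point from camera to tool coordinates, whose origin is the TCP and whose axes are the tool frame's). Camera axes: x right, y down, z forward; pixel columns grow to the right and rows downward; lengths in m; the calibration is good to about 2 mm. A picture is of the moment at which its call begins: read the wrist's pose just before it. camera_info takes no time and is no camera call.
- robot.finish_job(): hands the job in, once; it reports no verdict.
The state is a dict: "time_s": time; "joint_pos": joint angles; "joint_vel": joint speeds; "joint_efforts": joint torques, N m; "eef_pos": TCP position; "ee_rot": TCP orientation; "force": force on the tool from outside, world axes, zero at the start; "torque": the same for the moment, N m; "grip_width": finger opening in m.
Only numpy, scipy, OpenCV 4.12 (cv2) and the standard library are available. Lean on these libraries where they do the work, as an engineer would, in place of code of your own. Each camera call takes 0.05 s, during which the arm holds its last target.

### The job

Pull open the drawer of the little wooden chest by its bar handle, lift out the black snap cap and press it, mouth down, onto the bare stud of the hook stand until it clicks fully home on its boss. Do not let go after the click: the job finishes with the fingers still on the cap, firmly pressing it down. Leave the mug, the pencil and the clip alone.

Things in the scene. Friction and masses are not known exactly. Their poses are not given: they have to be found in the camera images.
- chest: Wooden chest fixed to the desk, 170 deep (x) x 220 wide (y) x 88 mm high, on the left or the right of the desk; origin at the centre of its underside, its drawer front faces -x (roughly the robot).
- chest_drawer0 (a joint): The chest's one drawer. Value in m: 0 shut, 0.109 fully open; it slides out level along -x of the chest, resisting with 1 to 2 N. Inside it is 125 mm front to back and 178 mm wide; its floor lies 22 mm, its side walls' tops 66 mm and the top of its 15 mm front panel 76 mm above the desk. Open it by 90 mm or more to reach the cap.
- chest_drawer0_handle (a point): Middle of the drawer's steel bar handle, on the bar's axis: level round bar 11 mm thick, 121 mm long, along y of this frame, 60 mm above the desk, 45 mm out from the drawer front (39 mm free behind it), on two stems 94 mm apart. -x of this frame is the way it opens. The cap starts in the drawer, 85 to 135 mm behind this point and up to 30 mm to either side.
- cap_center (a point): Middle (half-way up, on the axis) of the loose black plastic snap cap, a round cylinder 34 mm across, 34 mm high, about 30 g, standing mouth down on the drawer floor; z points up out of its closed top. Its mouth, 17 mm below this point, is 18 mm wide with a 4 mm thick inward lip; above the lip the bore is 25 mm wide and 14 mm deep; the top 16 mm are solid.
- stand: Fixed hook stand: wooden foot board 150 (x) x 160 (y) x 12 mm, origin at the centre of its underside. The stud stands 45 mm from it along -x. At 55 mm along +x two posts 130 mm apart carry a black hook rail, top 159 mm above the desk; its three hooks reach 31 mm back towards the stud and a small steel bottle opener hangs from one.
- stud_seat (a point): Centre of the flat top of the steel boss (33 mm across, 22 mm above the desk) on the stand; z up. When home, the cap's underside rests here, its middle 17 mm above this point. Round the same axis the bare stud rises 16 mm: 14 mm thick, tip tapering to 6 mm over the top 4 mm, and four sprung noses that stand out to 22 mm across, 9 mm above the boss.
- nose0: One of the stud's four alike sprung steel noses (polished 10 mm balls). Coming down, the cap meets them about 13 mm before home; pushing over them takes some 9 to 16 N (most about 10 mm before home), then the force drops away and about 4 mm before home the cap is drawn down by itself (the click); it rises again as the cap bears on the boss. A cap up to 4 mm off the axis is centred by the stud's tip.
- cap: The snap cap itself; origin at the centre of its underside, z up out of its closed top.
- boss: The steel boss of the hook stand on which the cap comes to bear, 10 mm high; origin at the centre of its underside, on the stud's axis, 12 mm above the desk.
- mug_center (a point): Middle of a white ceramic mug, 80 mm across and 95 mm high, with a handle: bystander, to the left of the work. Leave alone.
- pencil: Wooden pencil 163 mm long, 7.5 mm thick, lying in the middle of the desk, in front of the work: bystander. Origin on its underside, near its middle, x along it to the point. Leave alone.
- clip: Teal plastic clip, 65 x 14 x 12 mm, lying to the right of the work: bystander. Origin at the middle of its underside. Leave alone.
There are look-alikes about, which are no part of the job. There is more than one size of the stand; the job needs the largest.

How it is judged:
By the outcome, as a careful person would: the job done as asked, in the order asked, and still so for the second after the job is handed in, while the arm keeps its last pose, push and grip.
It also fails if it takes over 64 s, if anything falls off the work surface, if the arm or the gripper's body presses on something with over 40 N, if the wrist force passes 120 N, or if a joint passes its speed limit or range.

## Working session

There is one attempt and no reset: what is moved stays moved. The work goes in short steps, Python scripts to look and compute and a shell command to move; the robot and the scene stay as the last step left them, time stands still between calls to the robot, and variables do not carry over. Pictures are saved under pics/ and viewed, and the job is handed in when it is done.

```bash
ls; mkdir -p pics
python3 - <<'E'
from plant import sense,snapshot,camera_info,robot
import cv2,numpy as np
s=sense();print({k:np.round(v,3).tolist() for k,v in s.items()})
print(robot.hold_point_z)
for n in("side","top","wrist"):
    p,d=snapshot(n);cv2.imwrite(f"pics/{n}0.png",p[...,::-1]);np.save(f"{n}0.npy",d)
    print(n,{k:np.round(v,3).tolist() for k,v in camera_info(n).items()})
E
```

```text
pics
{'time_s': 0.0, 'joint_pos': [1.125, 0.308, 1.508, -0.0, 1.328, -0.073], 'joint_vel': [0.0, -0.001, 0.001, 0.0, -0.001, -0.001], 'joint_efforts': [-0.001, -45.757, -25.192, -0.0, 0.013, 0.0], 'eef_pos': [0.209, 0.535, 0.23], 'ee_rot': [0.696, -0.131, 0.131, -0.694], 'force': [0.191, 0.158, -0.514], 'torque': [0.049, -0.015, -0.009], 'grip_width': 0.085}
0.0187
side {'camera_matrix': [[458.686, 0.0, 314.629], [0.0, 458.686, 240.09], [0.0, 0.0, 1.0]], 'R': [[0.99, -0.142, 0.013], [-0.078, -0.612, -0.787], [0.12, 0.778, -0.617]], 't': [-0.625, 0.097, 1.037]}
top {'camera_matrix': [[616.719, 0.0, 310.395], [0.0, 616.719, 232.946], [0.0, 0.0, 1.0]], 'R': [[0.003, -1.0, 0.013], [-0.994, -0.004, -0.108], [0.108, -0.012, -0.994]], 't': [-0.01, 0.614, 1.449]}
wrist {'camera_matrix': [[416.873, 0.0, 323.159], [0.0, 416.873, 234.56], [0.0, 0.0, 1.0]], 'mount': [[-0.0, 0.956, 0.293, -0.075], [0.0, -0.293, 0.956, -0.143], [1.0, 0.001, -0.0, 0.0], [0.0, 0.0, 0.0, 1.0]]}
```

View pics/top0.png

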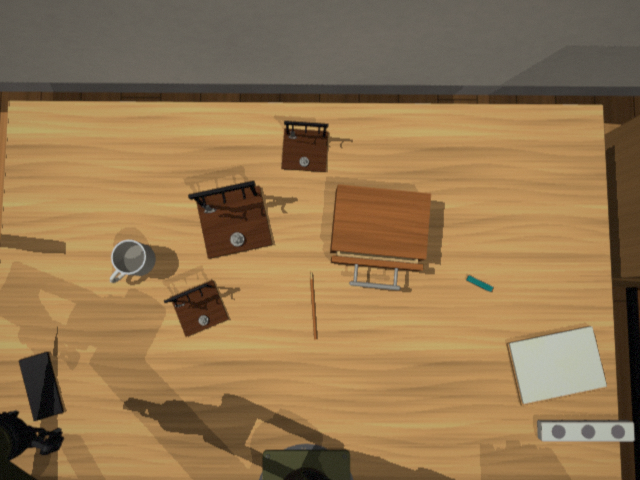

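View pics/side0.png

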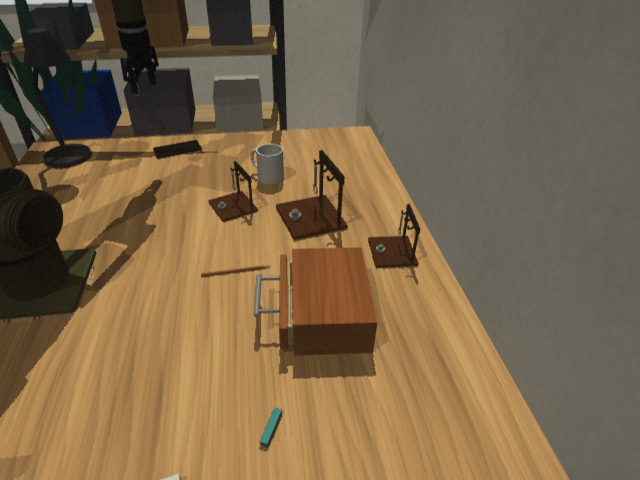

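View pics/wrist0.png

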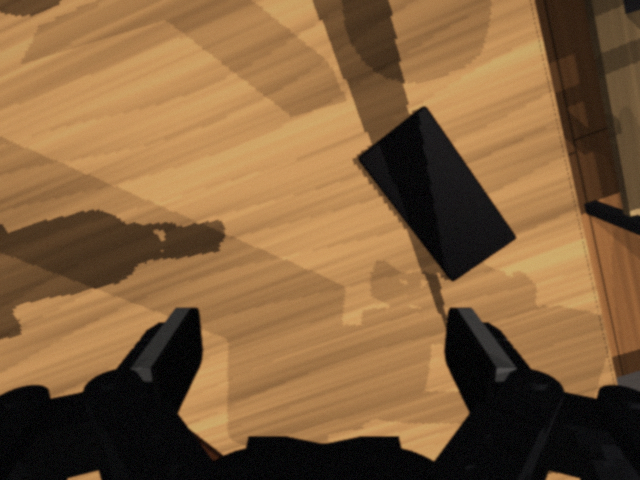

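The top view shows three stands. Candidates with stud pixels are the large one (237,240), a far one (304,161) and a near-left one (203,321). There is one chest with its handle at about (375,285); the cap isn't visible yet. The black slab at (42,385) is not the cap. By the description the stand is the largest. I'll measure and take a close crop.

```bash
cat > h.py <<'E'
import numpy as np,cv2
from plant import sense,snapshot,camera_info,robot
from scipy.spatial.transform import Rotation as Ro
def ray(n,u,v,h,pose=None):
    c=camera_info(n);K=np.array(c["camera_matrix"]);d=np.linalg.inv(K)@[u,v,1]
    if n=="wrist":
        M=np.array(c["mount"]);R=Ro.from_quat(pose["ee_rot"]).as_matrix();p=np.array(pose["eef_pos"])
        o=R@M[:3,3]+p;d=R@M[:3,:3]@d
    else:
        R=np.array(c["R"]);o=-R.T@np.array(c["t"]);d=R.T@d
    return o+d*(h-o[2])/d[2]
def crop(src,x0,y0,x1,y1,f,out):
    cv2.imwrite(out,cv2.resize(cv2.imread(src)[y0:y1,x0:x1],None,fx=f,fy=f,interpolation=cv2.INTER_CUBIC))
E
python3 - <<'E'
from h import *
for n,u,v,h in [("top",237,240,.038),("top",304,161,.03),("top",203,321,.03),("top",375,285,.06)]: print(u,v,ray(n,u,v,h).round(3))
crop("pics/top0.png",185,170,285,265,6,"pics/c1.png")
crop("pics/top0.png",320,175,450,300,6,"pics/c2.png") 
crop("pics/side0.png",240,140,400,360,2.7,"pics/c3.png")
E
```

```text
237 240 [0.596 0.167 0.038]
304 161 [0.791 0.008 0.03 ]
203 321 [0.404 0.245 0.03 ]
375 285 [ 0.489 -0.159  0.06 ]
```

View pics/c1.png

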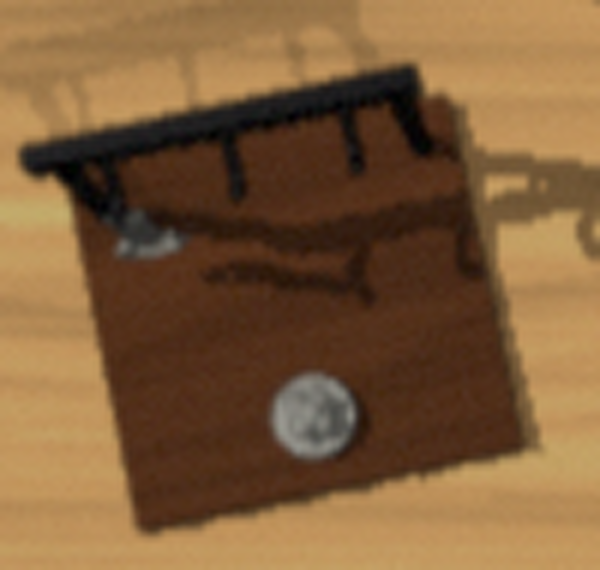

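View pics/c2.png

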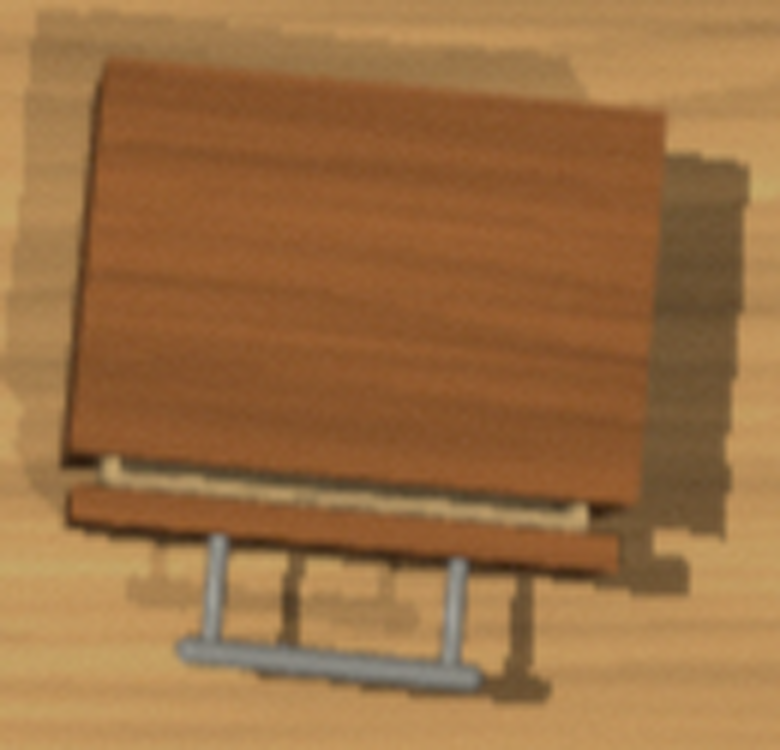

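View pics/c3.png

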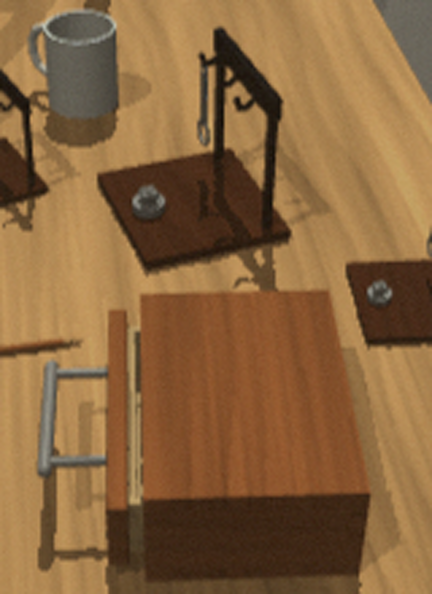

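Run:
```python
from h import *
a=ray("top",350.8,283.3,.06);b=ray("top",399.2,288.3,.06);print("handle",(a+b)/2,np.linalg.norm(a-b),"bar dir deg",np.degrees(np.arctan2(*(a-b)[:2])))
# side view: ends from c3
for p in [(50,368),(44,470)]: print("side end",ray("side",p[0]/2.7+240,p[1]/2.7+140,.06))
for t in [(105,58),(665,112),(70,455),(635,500)]: print("chesttop",ray("top",t[0]/6+320,t[1]/6+175,.088).round(3))
for p in [(140,530),(525,447)]: print("board",ray("top",p[0]/6+185,p[1]/6+170,.012).round(3))
p,d=snapshot("top")
g=cv2.cvtColor(cv2.imread("pics/top0.png"),cv2.COLOR_BGR2HSV)[225:255,222:252]
m=((g[...,1]<60)&(g[...,2]>90)).astype(np.uint8);M=cv2.moments(m,True);c=(M['m10']/M['m00']+222,M['m01']/M['m00']+225)
print("boss px",c,M['m00'],ray("top",*c,.022),ray("side",148/2.7+240,205/2.7+140,.022))
s=sense();R=Ro.from_quat(s["ee_rot"]).as_matrix();print(R.round(3),s["eef_pos"],s["time_s"])
```

```text
handle [ 0.48721905 -0.15944454  0.06      ] 0.11389351062153942 bar dir deg 5.705164193800797
side end [ 0.49413373 -0.10726723  0.06      ]
side end [ 0.48478252 -0.21503549  0.06      ]
chesttop [ 0.722 -0.071  0.088]
chesttop [ 0.701 -0.289  0.088]
chesttop [ 0.567 -0.057  0.088]
chesttop [ 0.55  -0.274  0.088]
board [0.553 0.238 0.012]
board [0.588 0.084 0.012]
boss px (236.23846153846154, 238.7076923076923) 130.0 [0.60041004 0.1706807  0.022     ] [0.60030501 0.15890155 0.022     ]
[[ 0.932 -0.001  0.363]
 [-0.363 -0.001  0.932]
 [-0.    -1.    -0.001]] [0.20875727 0.53531642 0.23070454] 0.2
```

Largest stand confirmed: its board front measures about 158 mm and its boss is at about (0.600, 0.168). Chest yaw is about -5.5°, the handle is at (0.488, -0.160), and the drawer is already open a crack. Moving toward the handle.

```bash
python3 -m jog '[[[0,1,0],[0.68,0,-0.73],0.45],[[0,1,0],[0.74,0,-0.67],0.45],[[0,1,0],[0.8,0,-0.6],0.45],[[0,1,0],[0.85,0,-0.53],0.45],[[0,1,0],[0.89,0,-0.45],0.45],[[0,1,0],[0.93,0,-0.37],0.45],[[0,1,0],[0.96,0,-0.29],0.45],[[0,1,0],[0.98,0,-0.2],0.45],[[0,1,0],[0.99,0,-0.12],0.45],[[0,1,0],[1,0,0],0.45]]'
cat >> h.py <<'E'
def go(x,y,z,heading):
    """needed total shift (units) in present tool axes, and turn about tool y (units) to bring jaw axis to heading deg"""
    s=sense();R=Ro.from_quat(s["ee_rot"]).as_matrix();p=np.array(s["eef_pos"])
    d=R.T@(np.array([x,y,z])-p)/.04
    hd=np.degrees(np.arctan2(R[1,2],R[0,2]))
    tilt=np.degrees(R.T@np.cross(R[:,1],[0,0,-1]))/5
    print("t",round(float(s["time_s"]),2),"pos",p.round(4),"hd",hd.round(1),"F",np.round(s["force"],1),"w",round(float(s["grip_width"]),4))
    print(" shift",d.round(2)," turn y",((hd-heading)/5).round(2)," tilt fix",tilt.round(2))
E
python3 -c "
from h import *
go(.488,-.16,.13,-5.5)"
```

```text
time_s: 1.2
eef_pos: [0.3567, 0.1549, 0.2288]
ee_rot: [-0.569, 0.419, -0.419, 0.57]
force: [0.3, 0.8, -0.9]
grip_width: 0.0384
t 1.2 pos [0.3567 0.1549 0.2288] hd 17.3 F [ 0.3  0.8 -0.9] w 0.0384
 shift [8.5  2.47 0.79]  turn y 4.56  tilt fix [-0.01  0.   -0.01]
```

```bash
python3 -m jog '[[[0,1,0],[1,0,0.1],0.45],[[0,1,0],[0.98,0,0.18],0.45],[[0,1,0],[0.96,0,0.27],0.45],[[0,1,0],[0.93,0,0.35],0.45],[[0,0.6,0],[0.9,0.3,0.43],0.45],[[0,0,0],[0.88,0.4,0.47],0.45],[[0,0,0],[0.88,0.4,0.47],0.45],[[0,0,0],[0.88,0.5,0.47],0.45]]'
python3 - <<'E'
from h import *
go(.488,-.16,.13,-5.5)
s=sense();p,d=snapshot("wrist");cv2.imwrite("pics/w1.png",p[...,::-1])
E
```

```text
time_s: 2.0
eef_pos: [0.4819, -0.1553, 0.1669]
ee_rot: [0.466, -0.526, 0.532, -0.472]
force: [1.0, 0.5, 0.3]
grip_width: 0.0384
t 2.0 pos [ 0.4819 -0.1553  0.1669] hd -6.9 F [1.  0.5 0.3] w 0.0384
 shift [0.1  0.93 0.15]  turn y -0.28  tilt fix [-0.14  0.   -0.01]
```

View pics/w1.png

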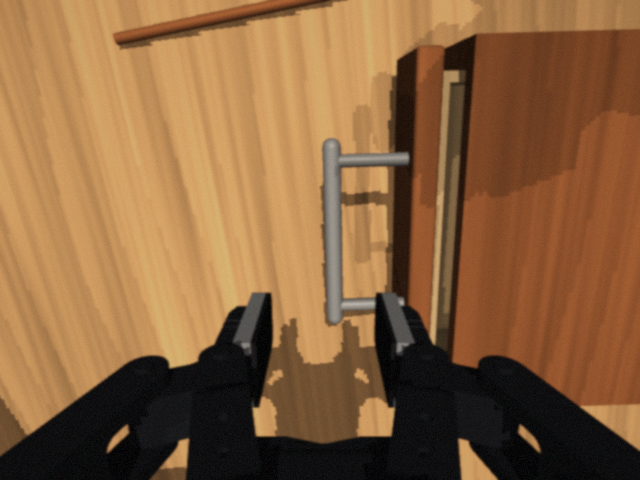

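Run:
```python
from h import *
s=sense();a=ray("wrist",331,144,.06,s);b=ray("wrist",335,317,.06,s);print(a,b,(a+b)/2,np.linalg.norm(a-b),np.degrees(np.arctan2(*(a-b)[:2])))
```

```text
[ 0.49615493 -0.10804745  0.06      ] [ 0.48581588 -0.21958486  0.06      ] [ 0.4909854  -0.16381616  0.06      ] 0.11201558014530597 5.2959456876555695
```

Wrist view: the bar runs from (331,142) to (335,320), giving centre (0.490, -0.162) and agreeing with the other views. Descending over it.

```bash
python3 -m jog '[[[-0.14,-0.2,0],[0.15,0.7,0.2],0.45],[[0,0,0],[0,0.6,0],0.45],[[0,0,0],[0,0.4,0],0.45],[[0,0,0],[0,0,0],0.45]]'
python3 -c "
from h import *
go(.489,-.161,.041,-5.5)"
```

```text
time_s: 2.45
eef_pos: [0.4924, -0.1723, 0.0921]
ee_rot: [0.473, -0.527, 0.527, -0.47]
force: [-0.2, -0.5, -0.6]
grip_width: 0.0386
t 2.45 pos [ 0.4924 -0.1723  0.0921] hd -6.3 F [-0.2 -0.5 -0.6] w 0.0386
 shift [-0.27  1.28 -0.11]  turn y -0.16  tilt fix [0.02 0.   0.03]
```

```bash
python3 -m jog '[[[0,-0.16,0],[-0.27,0,-0.1],0.45],[[0,0,0],[0,0.6,0],0.45],[[0,0,0],[0,0.5,0],0.45],[[0,0,0],[0,0.12,0],0.45]]'
python3 -c "
from h import *
go(.489,-.161,.041,-5.5)"
```

```text
time_s: 2.85
eef_pos: [0.4915, -0.1589, 0.0464]
ee_rot: [0.476, -0.521, 0.525, -0.476]
force: [-1.2, -0.2, 0.4]
grip_width: 0.0383
t 2.85 pos [ 0.4915 -0.1589  0.0464] hd -5.4 F [-1.2 -0.2  0.4] w 0.0383
 shift [ 0.06  0.13 -0.06]  turn y 0.03  tilt fix [-0.05  0.    0.04]
```

Close on the bar.

```bash
python3 -m jog '[[[0,0,0],[0,0.1,-0.03],0.1],[[0,0,0],[0,0,0],0],[[0,0,0],[0,0,0],0],[[0,0,0],[0,0,0],0]]'
python3 - <<'E'
from h import *
go(.489,-.161,.041,-5.5)
p,d=snapshot("wrist");cv2.imwrite("pics/w2.png",p[...,::-1])
E
```

```text
time_s: 3.25
eef_pos: [0.4902, -0.1576, 0.0438]
ee_rot: [0.477, -0.52, 0.525, -0.477]
force: [1.0, -0.5, -9.2]
grip_width: 0.0087
t 3.25 pos [ 0.4902 -0.1576  0.0438] hd -5.2 F [ 1.  -0.5 -9.2] w 0.0087
 shift [ 0.09  0.07 -0.02]  turn y 0.05  tilt fix [-0.06  0.    0.05]
```

View pics/w2.png

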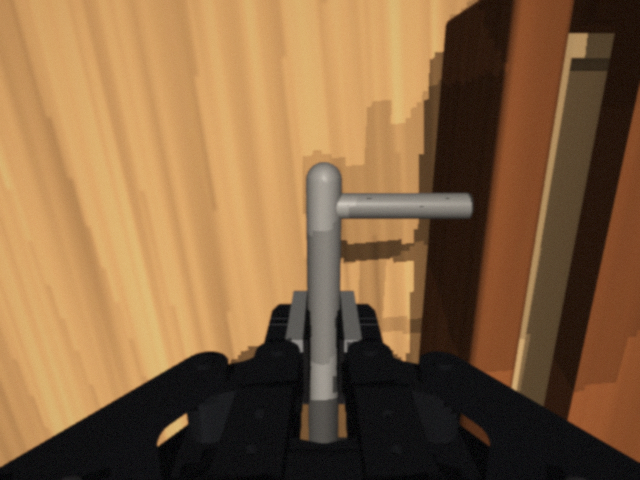

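```bash
python3 -m jog '[[[0,0,0],[0,0,-0.25],0],[[0,0,0],[0,0,-0.4],0],[[0,0,0],[0,0,-0.4],0],[[0,0,0],[0,0,-0.4],0],[[0,0,0],[0,0,-0.4],0],[[0,0,0],[0,0,-0.4],0]]'
python3 -c "
from h import *
go(.394,-.151,.044,-5.5)"
```

```text
time_s: 3.9
eef_pos: [0.3995, -0.1491, 0.0437]
ee_rot: [0.475, -0.518, 0.526, -0.478]
force: [1.4, -2.0, -9.1]
grip_width: 0.0085
t 3.9 pos [ 0.3995 -0.1491  0.0437] hd -5.3 F [ 1.4 -2.  -9.1] w 0.0085
 shift [ 0.06 -0.01 -0.13]  turn y 0.05  tilt fix [-0.13  0.    0.05]
```

```bash
python3 -m jog '[[[0,0,0],[0,0,-0.15],0],[[0,0,0],[0,0,0],0],[[0,0,0],[0,0,0],0.15],[[0,0,0],[0,0,0],0.4],[[0,0,0],[0,0,0],0.4]]'
python3 - <<'E'
from h import *
go(.394,-.151,.12,-5.5)
p,d=snapshot("top");cv2.imwrite("pics/t1.png",p[...,::-1])
crop("pics/t1.png",320,175,450,330,4,"pics/t1c.png")
E
```

```text
time_s: 4.4
eef_pos: [0.3933, -0.1491, 0.0454]
ee_rot: [0.474, -0.518, 0.528, -0.478]
force: [1.3, -0.4, 0.5]
grip_width: 0.034
t 4.4 pos [ 0.3933 -0.1491  0.0454] hd -5.3 F [ 1.3 -0.4  0.5] w 0.034
 shift [ 0.06 -1.86  0.05]  turn y 0.03  tilt fix [-0.17  0.    0.06]
```

View pics/t1c.png

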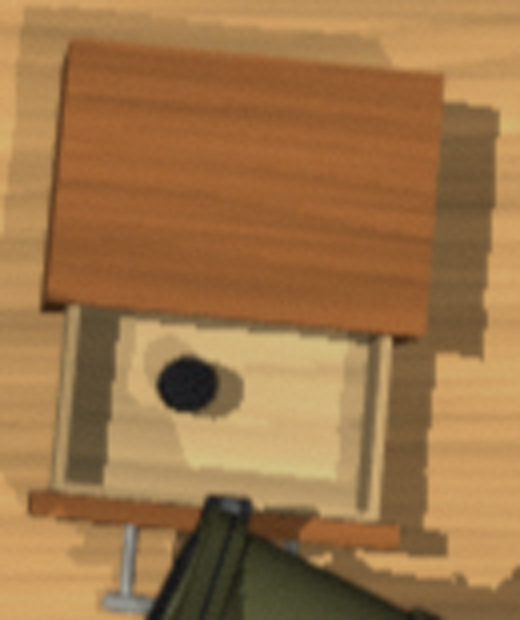

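Drawer is open about 105 mm; the cap's top shows at (367,271) in the top view. Raise and look.

```bash
python3 -m jog '[[[-0.1,0,0],[0,-0.8,0],0.4],[[0,0,0],[0,-0.9,0],0.4],[[0,-1,0],[0,-0.9,0],0.7],[[0,-1,0],[0,-0.9,0],0.7],[[0,-1,0],[0,-0.5,0.3],0.7],[[0,-1,0],[0,0,0.3],0.7],[[0,-1,0],[0,0,0.3],0.7],[[0,-1,0],[0,0,0],0.7],[[0,-1,0],[0,0,0],0.7],[[0,-1,0],[0,0,0],0.7],[[0,-1,0],[0,0,0],0.7],[[0,-1,0],[0,0,0],0.7]]'
python3 - <<'E'
from h import *
im=cv2.cvtColor(cv2.imread("pics/t1.png"),cv2.COLOR_BGR2HSV)[258:285,355:385]
m=(im[...,2]<45).astype(np.uint8);n,l,st,c=cv2.connectedComponentsWithStats(m);k=1+np.argmax(st[1:,4]);u,v=c[k]+[355,258];print(u,v,st[k])
x=ray("top",u,v,.056);print(x)
go(x[0],x[1],.14,84.5)
E
```

```text
time_s: 5.65
eef_pos: [0.4314, -0.1409, 0.2178]
ee_rot: [0.659, -0.255, 0.265, -0.656]
force: [-0.3, -0.2, -0.7]
grip_width: 0.0597
366.5648854961832 270.7328244274809 [  5   7  14  12 131]
[ 0.52257749 -0.14034088  0.056     ]
t 5.65 pos [ 0.4314 -0.1409  0.2178] hd 46.8 F [-0.3 -0.2 -0.7] w 0.0597
 shift [1.63 1.97 1.57]  turn y -7.53  tilt fix [-0.01  0.    0.16]
```

```bash
python3 -m jog '[[[0,-1,0],[0,0,0],0.7],[[0,-1,0],[0,0,0],0.7],[[0,-1,0],[0,0,0],0.7],[[0,-1,0],[0,0,0],0.7],[[0,-1,0],[0,0,0],0.7],[[0,-1,0],[0,0,0],0.7],[[0,-1,0],[0,0,0],0.7],[[0,-0.5,0],[0.4,0.4,0],0.7],[[0,0,0.1],[0.4,0.4,0],0.7]]'
python3 - <<'E'
from h import *
go(.5226,-.1403,.14,84.5)
s=sense();p,d=snapshot("wrist");cv2.imwrite("pics/w3.png",p[...,::-1])
E
```

```text
time_s: 6.55
eef_pos: [0.4636, -0.1431, 0.1904]
ee_rot: [0.71, -0.021, 0.026, -0.703]
force: [-0.1, -0.8, 0.5]
grip_width: 0.0597
t 6.55 pos [ 0.4636 -0.1431  0.1904] hd 86.2 F [-0.1 -0.8  0.5] w 0.0597
 shift [1.46 1.27 0.18]  turn y 0.33  tilt fix [0.11 0.   0.08]
```

View pics/w3.png

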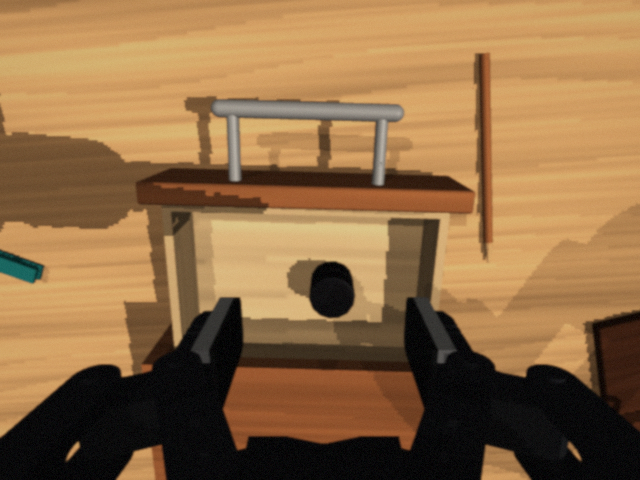

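Run:
```python
from h import *
s=sense()
im=cv2.imread("pics/w3.png");crop("pics/w3.png",290,240,380,340,6,"pics/w3c.png")
for u,v in [(332,296),(354,296),(310,296),(332,318),(332,262)]: print(u,v,ray("wrist",u,v,.056,s).round(4),ray("wrist",u,v,.022,s).round(4))
```

```text
332 296 [ 0.523  -0.1418  0.056 ] [ 0.5394 -0.1424  0.022 ]
354 296 [ 0.524  -0.1259  0.056 ] [ 0.5405 -0.1246  0.022 ]
310 296 [ 0.522  -0.1577  0.056 ] [ 0.5383 -0.1603  0.022 ]
332 318 [ 0.5407 -0.1429  0.056 ] [ 0.5594 -0.1436  0.022 ]
332 262 [ 0.4967 -0.1402  0.056 ] [ 0.5099 -0.1406  0.022 ]
```

View pics/w3c.png

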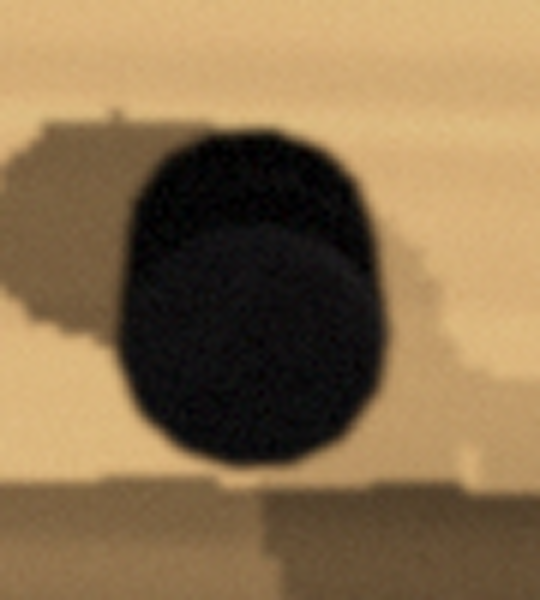

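Cap top disc centre at about (332,297), giving (0.524, -0.141). Moving above, then down.

```bash
python3 -m jog '[[[0.1,0.33,0.08],[0.75,0.3,0.1],0.7],[[0,0,0],[0.75,0.3,0.07],0.7],[[0,0,0],[0,0.6,0],0.7],[[0,0,0],[0,0.2,0],0.7],[[0,0,0],[0,0,0],0.7]]'
python3 -c "
from h import *
go(.524,-.141,.028,84.5)"
```

```text
time_s: 7.1
eef_pos: [0.5283, -0.141, 0.1317]
ee_rot: [0.706, -0.034, 0.034, -0.706]
force: [-0.1, 1.0, 0.3]
grip_width: 0.0598
t 7.1 pos [ 0.5283 -0.141   0.1317] hd 84.5 F [-0.1  1.   0.3] w 0.0598
 shift [-0.1   2.59 -0.01]  turn y -0.0  tilt fix [ 0.    0.   -0.01]
```

```bash
python3 -m jog '[[[0,0,0],[-0.1,0.7,0],0.7],[[0,0,0],[0,0.7,0],0.7],[[0,0,0],[0,0.6,0],0.7],[[0,0,0],[0,0.4,0],0.7],[[0,0,0],[0,0.15,0],0.7]]'
python3 -c "
from h import *
go(.524,-.141,.028,84.5)"
```

```text
time_s: 7.6
eef_pos: [0.5263, -0.1422, 0.0343]
ee_rot: [0.707, -0.031, 0.037, -0.705]
force: [-0.3, -0.0, 0.4]
grip_width: 0.0599
t 7.6 pos [ 0.5263 -0.1422  0.0343] hd 84.4 F [-0.3 -0.   0.4] w 0.0599
 shift [-0.06  0.16  0.03]  turn y -0.01  tilt fix [0.03 0.   0.1 ]
```

```bash
python3 -m jog '[[[0.03,0,0.1],[-0.06,0.16,0.03],0.7],[[0,0,0],[0,0.03,0],0.7]]'
python3 - <<'E'
from h import *
go(.524,-.141,.028,84.5)
p,d=snapshot("wrist");cv2.imwrite("pics/w4.png",p[...,::-1])
E
```

```text
time_s: 7.8
eef_pos: [0.5239, -0.141, 0.0277]
ee_rot: [0.706, -0.034, 0.035, -0.706]
force: [-0.6, 0.3, -0.4]
grip_width: 0.0598
t 7.8 pos [ 0.5239 -0.141   0.0277] hd 84.4 F [-0.6  0.3 -0.4] w 0.0598
 shift [ 0.   -0.01  0.  ]  turn y -0.02  tilt fix [0.01 0.   0.  ]
```

View pics/w4.png

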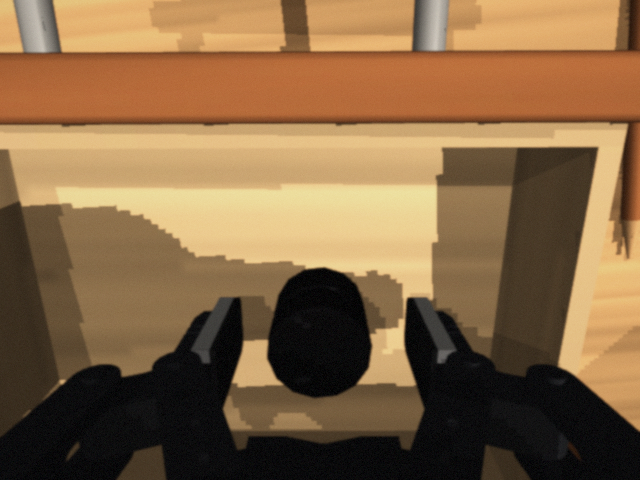

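The cap sits between the fingers, top disc at about (320,346).

```bash
python3 - <<'E'
from h import *
s=sense();print(ray("wrist",320,346,.056,s))
E
python3 -m jog '[[[0,0,0],[0,0,0],0.35],[[0,0,0],[0,0,0],0.2],[[0,0,0],[0,0,0],0],[[0,0,0],[0,0,0],0],[[0,0,0],[0,0,0],0]]'
python3 - <<'E'
from h import *
go(.524,-.141,.028,84.5)
p,d=snapshot("wrist");cv2.imwrite("pics/w5.png",p[...,::-1])
E
```

```text
[ 0.52133077 -0.14166643  0.056     ]
time_s: 8.35
eef_pos: [0.5266, -0.1419, 0.031]
ee_rot: [0.707, -0.032, 0.037, -0.705]
force: [0.6, -0.8, -0.2]
grip_width: 0.0325
t 8.35 pos [ 0.5266 -0.1419  0.031 ] hd 84.4 F [ 0.6 -0.8 -0.2] w 0.0325
 shift [-0.07  0.08  0.02]  turn y -0.01  tilt fix [0.02 0.   0.08]
```

View pics/w5.png

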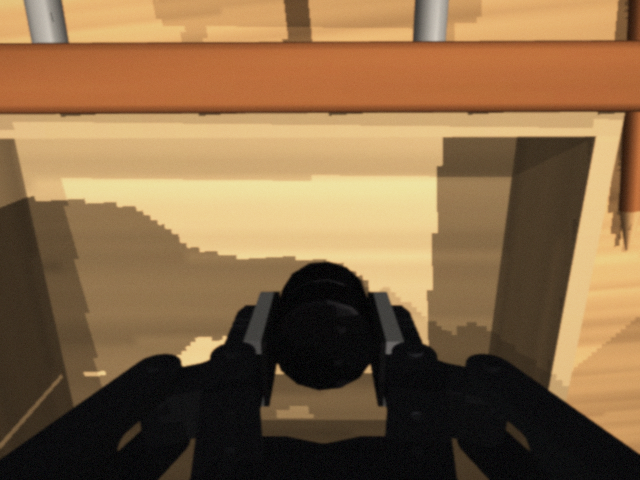

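Gripped (width 32.5 mm). Lifting straight up.

```bash
python3 -m jog '[[[0,0,0],[0,-0.4,0],0],[[0,0,0],[0,-0.8,0],0],[[0,0,0],[0,-0.9,0],0],[[0,0,0],[0,-0.9,0],0],[[0,0,0],[0,-0.9,0],0],[[0,0,0],[0,-0.8,0],0],[[0,0,0],[0,0,0],0]]'
python3 - <<'E'
from h import *
go(.600,.168,.2,102)
s=sense()
p,d=snapshot("wrist");cv2.imwrite("pics/w6.png",p[...,::-1]);crop("pics/w6.png",200,220,440,420,3,"pics/w6c.png")
p,d=snapshot("side");cv2.imwrite("pics/s6.png",p[...,::-1])
p,d=snapshot("top");cv2.imwrite("pics/t6.png",p[...,::-1])
E
```

```text
time_s: 9.1
eef_pos: [0.5235, -0.1408, 0.2236]
ee_rot: [0.706, -0.034, 0.034, -0.706]
force: [1.1, -0.4, 1.0]
grip_width: 0.0326
t 9.1 pos [ 0.5235 -0.1408  0.2236] hd 84.4 F [ 1.1 -0.4  1. ] w 0.0326
 shift [1.15 0.59 7.87]  turn y -3.51  tilt fix [ 0.  0. -0.]
```

View pics/w6c.png

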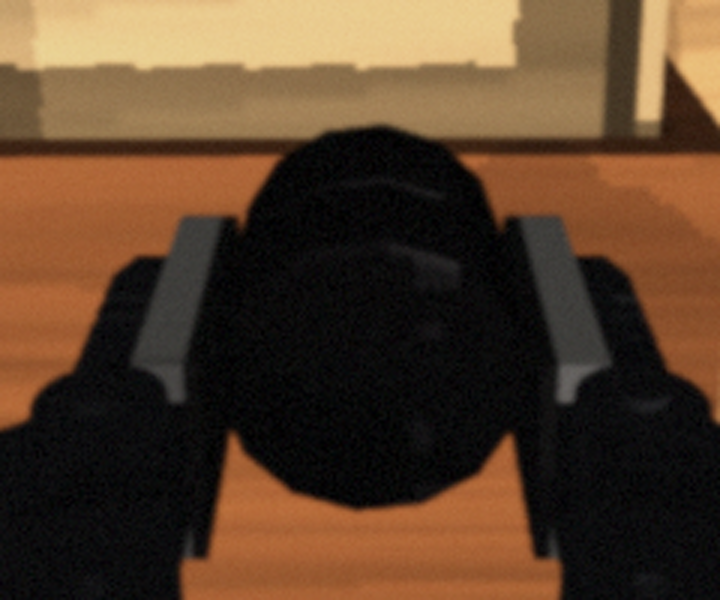

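View pics/s6.png

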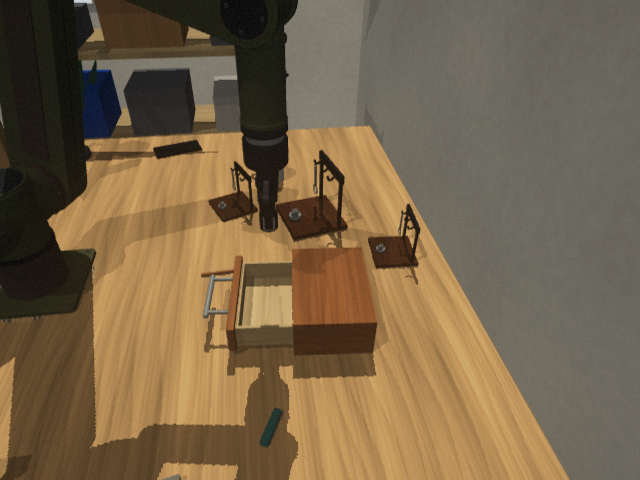

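```bash
python3 -m jog '[[[0,0,0],[0,0,0.5],0],[[0,-1,0],[0.2,0,0.9],0],[[0,-1,0],[0.3,0,0.9],0],[[0,-1,0],[0.3,0,0.9],0],[[0,-0.5,0],[0.4,0,0.9],0],[[0,0,0],[0.5,0,0.8],0],[[0,0,0],[0.4,0,0.5],0],[[0,0,0],[0,0,0],0]]'
python3 - <<'E'
from h import *
print(ray("top",237.3,239.25,.022))
go(.600,.168,.2,102.8)
s=sense()
p,d=snapshot("wrist");cv2.imwrite("pics/w7.png",p[...,::-1])
E
```

```text
time_s: 10.05
eef_pos: [0.58, 0.0923, 0.1988]
ee_rot: [-0.699, -0.061, 0.091, 0.706]
force: [-0.2, -0.6, -0.3]
grip_width: 0.0326
[0.59910448 0.16810066 0.022     ]
t 10.05 pos [0.58   0.0923 0.1988] hd 102.4 F [-0.2 -0.6 -0.3] w 0.0326
 shift [ 0.89 -0.04  1.74]  turn y -0.09  tilt fix [-0.16  0.   -0.48]
```

View pics/w7.png

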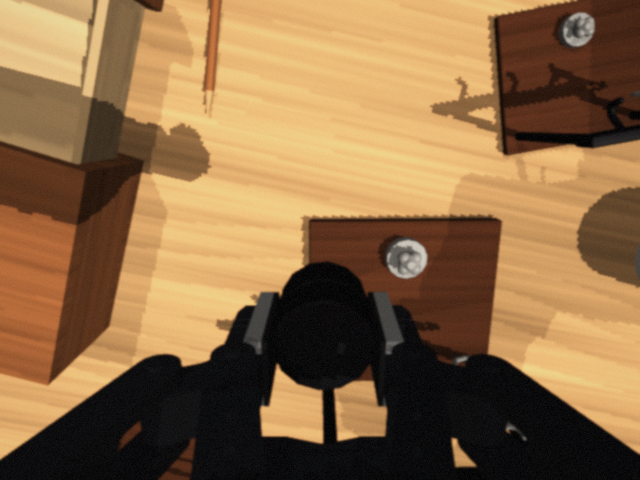

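Stud's boss at about (405,259) in the wrist view, with the held cap at centre. Measuring both.

Run:
```python
from h import *
crop("pics/w7.png",360,220,450,300,7,"pics/w7c.png")
s=sense();print(s["eef_pos"],s["time_s"])
im=cv2.cvtColor(cv2.imread("pics/w7.png"),cv2.COLOR_BGR2HSV)[225:290,370:440]
m=((im[...,1]<80)&(im[...,2]>60)).astype(np.uint8);n,l,st,c=cv2.connectedComponentsWithStats(m);k=1+np.argmax(st[1:,4]);print(st[k]+[370,225,0,0,0],c[k]+[370,225])
for uv in [(405,259),c[k]+[370,225]]: print(ray("wrist",*uv,.022,s),ray("wrist",*uv,.030,s))
# cap in tool frame from w6: px (323.8,345), plane tool y=-.027
c=camera_info("wrist");M=np.array(c["mount"]);K=np.array(c["camera_matrix"])
for uv in [(323.8,345),(320+4,345)]:
  d=M[:3,:3]@np.linalg.inv(K)@[*uv,1];o=M[:3,3];print("cap tool",o+d*(-.027-o[1])/d[1])
```

```text
[0.57869579 0.09093072 0.19840468] 10.1
[ 386  238   42   41 1328] [406.08584337 257.93825301]
[0.59894229 0.16610932 0.022     ] [0.5967935  0.16383803 0.03      ]
[0.59788132 0.16673734 0.022     ] [0.59575885 0.16445047 0.03      ]
cap tool [-0.00263549 -0.027       0.00037186]
cap tool [-0.00263553 -0.027       0.00043515]
```

View pics/w7c.png

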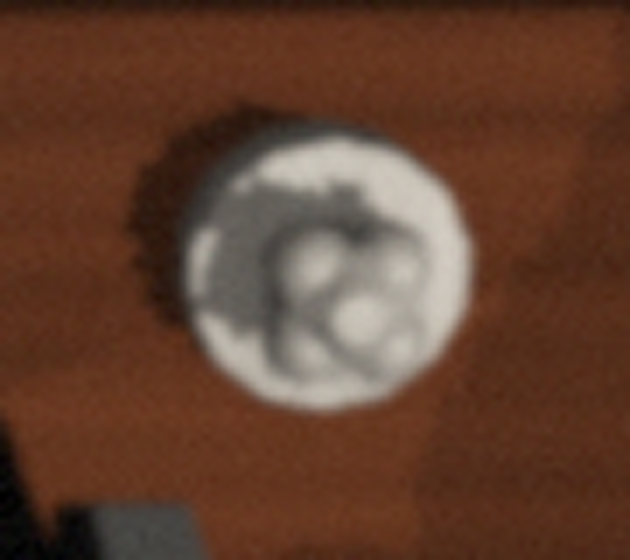

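```bash
python3 -m jog '[[[-0.16,0,-0.48],[0.2,0,0.3],0],[[0,0,0],[0.35,0,0.5],0],[[0,0,0],[0.35,0,0.5],0],[[0,0,0],[0,0,0.4],0],[[0,0,0],[0,0,0],0]]'
python3 -c "
from h import *
go(.6015,.168,.08,102.8)"
```

```text
time_s: 10.6
eef_pos: [0.5929, 0.1602, 0.1898]
ee_rot: [0.705, 0.068, -0.081, -0.701]
force: [-0.7, -0.7, 0.0]
grip_width: 0.0325
t 10.6 pos [0.5929 0.1602 0.1898] hd 102.1 F [-0.7 -0.7  0. ] w 0.0325
 shift [0.3  2.74 0.16]  turn y -0.14  tilt fix [ 0.05  0.   -0.22]
```

```bash
python3 -m jog '[[[0.05,-0.1,-0.2],[0.3,0.5,0.16],0],[[0,0,0],[0,0.7,0],0],[[0,0,0],[0,0.7,0],0],[[0,0,0],[0,0.5,0],0],[[0,0,0],[0,0,0],0]]'
python3 - <<'E'
from h import *
go(.6015,.168,.06,102.8)
for n in("wrist","top","side"):
    p,d=snapshot(n);cv2.imwrite(f"pics/{n}8.png",p[...,::-1])
    s=sense();print(np.round(s["eef_pos"],4),s["time_s"])
crop("pics/side8.png",230,130,360,250,5,"pics/s8c.png")
E
```

```text
time_s: 11.1
eef_pos: [0.5992, 0.1618, 0.0904]
ee_rot: [0.704, 0.075, -0.079, -0.701]
force: [-1.8, -0.4, -0.2]
grip_width: 0.0327
t 11.1 pos [0.5992 0.1618 0.0904] hd 102.6 F [-1.8 -0.4 -0.2] w 0.0327
 shift [0.09 0.76 0.14]  turn y -0.05  tilt fix [ 0.05  0.   -0.07]
[0.6    0.1619 0.0917] 11.15
[0.6015 0.1625 0.0932] 11.2
[0.6027 0.1631 0.0942] 11.25
```

View pics/wrist8.png

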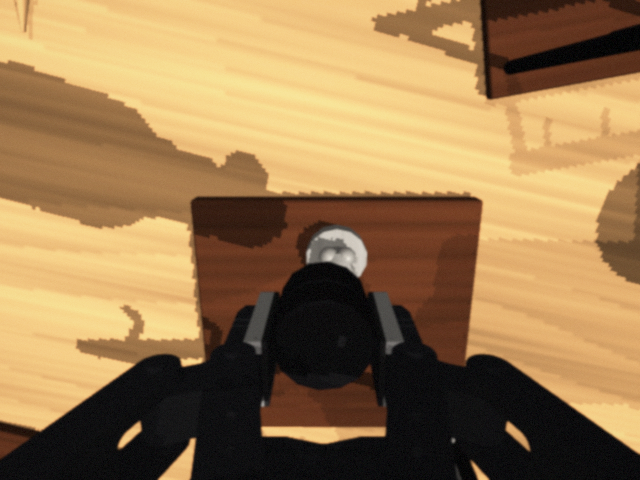

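View pics/s8c.png

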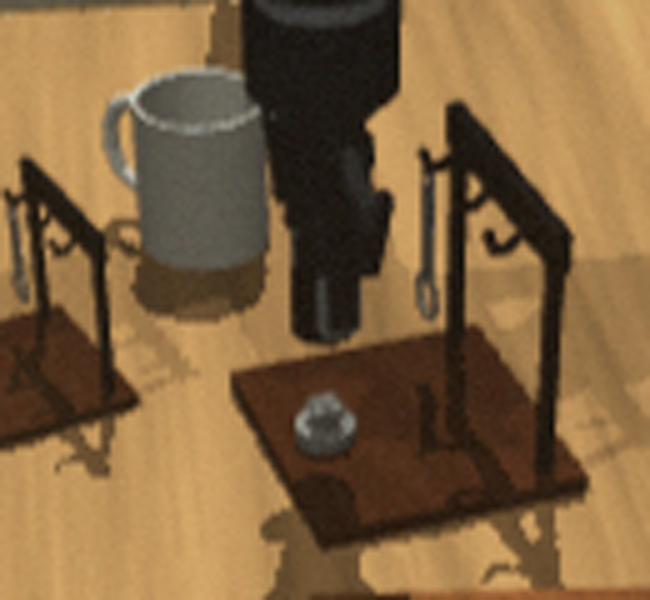

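Run:
```python
from h import *
s=sense()
p,d=snapshot("wrist");cv2.imwrite("pics/w9.png",p[...,::-1]);crop("pics/w9.png",270,200,400,300,6,"pics/w9c.png")
print(s["eef_pos"],sense()["eef_pos"])
np.save("q9.npy",np.r_[s["eef_pos"],s["ee_rot"]])
```

```text
[0.60268684 0.16309755 0.0942368 ] [0.60337346 0.16344376 0.0948764 ]
```

View pics/w9c.png

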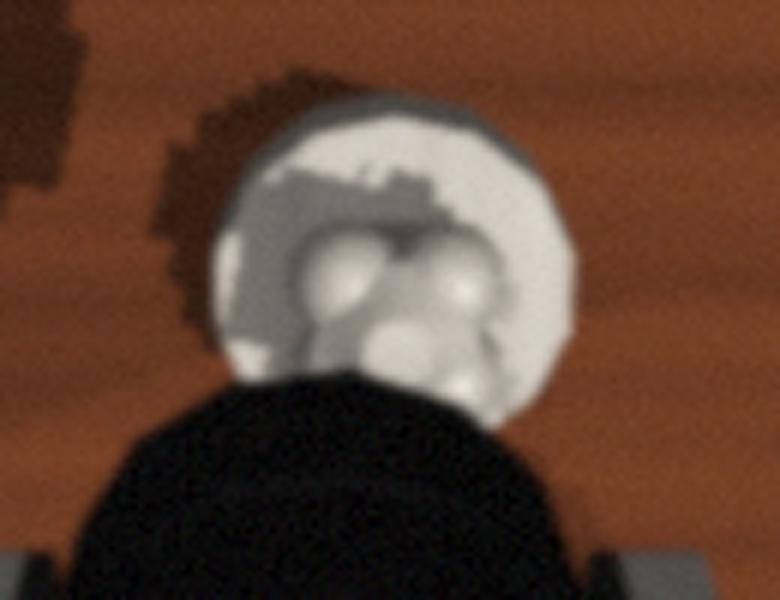

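Run:
```python
from h import *
q=np.load("q9.npy");s=dict(eef_pos=q[:3],ee_rot=q[3:])
R=Ro.from_quat(q[3:]).as_matrix()
for uv,h in [((335.7,248),.022),((336.7,258),.038)]:
    X=ray("wrist",*uv,h,s);print(X,"tool mm",(R.T@(X-q[:3])*1000).round(1))
go(.6015,.168,.06,102.8)
```

```text
[0.60029078 0.16944856 0.022     ] tool mm [-1.1 72.2  7. ]
[0.60013121 0.16952469 0.038     ] tool mm [-1.2 56.2  7. ]
t 11.3 pos [0.6034 0.1634 0.0949] hd 102.6 F [0.9 0.2 0.4] w 0.0325
 shift [-0.02  0.87  0.12]  turn y -0.05  tilt fix [0.04 0.   0.05]
```

```bash
python3 -m jog '[[[0,0,0],[0,0.3,0.15],0],[[0,0,0],[0,0.4,0],0],[[0,0,0],[0,0.2,0],0]]'
python3 - <<'E'
from h import *
snapshot("top");snapshot("top")
go(.6023,.1695,.05,102.8)
s=sense()
p,d=snapshot("wrist");cv2.imwrite("pics/w10.png",p[...,::-1]);crop("pics/w10.png",250,200,400,320,5,"pics/w10c.png")
p,d=snapshot("side");cv2.imwrite("pics/s10.png",p[...,::-1]);crop("pics/s10.png",250,150,350,230,7,"pics/s10c.png")
go(.6023,.1695,.05,102.8)
E
```

```text
time_s: 11.6
eef_pos: [0.6063, 0.1705, 0.0625]
ee_rot: [0.704, 0.083, -0.072, -0.702]
force: [-0.8, 0.9, -0.7]
grip_width: 0.0324
t 11.7 pos [0.6057 0.1704 0.0621] hd 102.5 F [ 0.2 -0.5 -0.6] w 0.0326
 shift [-0.09  0.3  -0.  ]  turn y -0.06  tilt fix [0.04 0.   0.15]
t 11.8 pos [0.6065 0.1704 0.0631] hd 102.5 F [-0.4 -0.3  0.5] w 0.0325
 shift [-0.11  0.33  0.  ]  turn y -0.06  tilt fix [0.04 0.   0.17]
```

View pics/w10c.png

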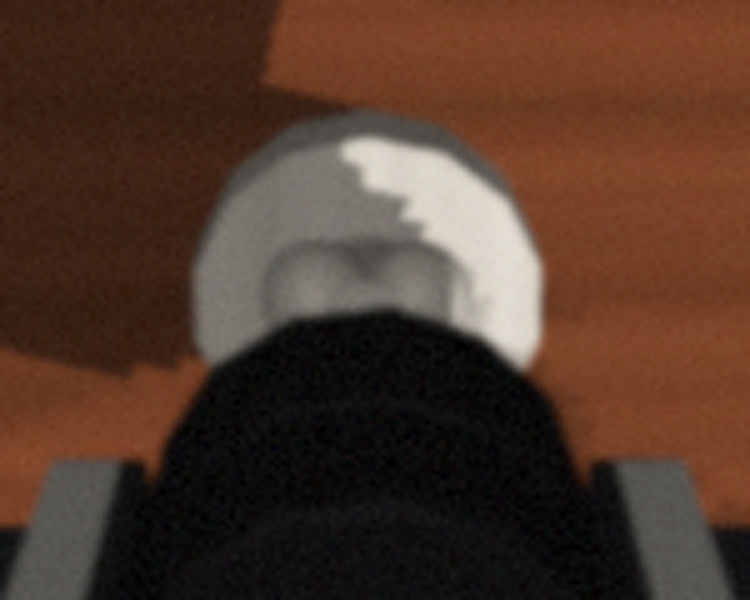

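View pics/s10c.png

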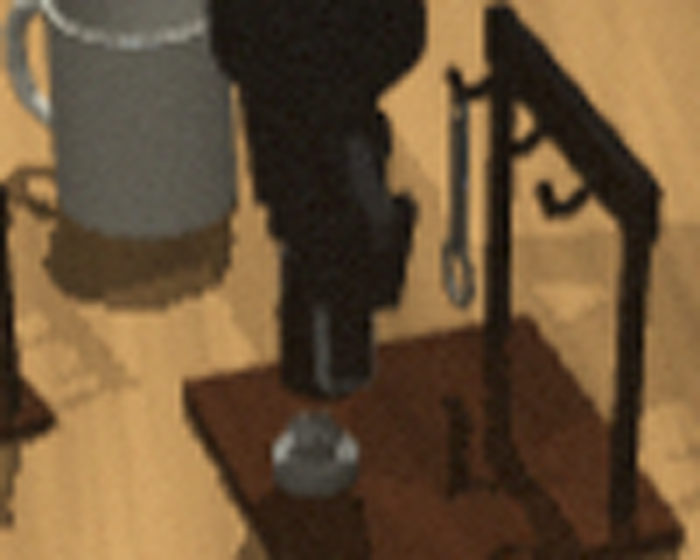

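Aligned sideways; the cap is 4 mm too far in +x, visible in both views. Correct and descend.

```bash
python3 -m jog '[[[0.04,0,0.15],[-0.1,0.1,0],0],[[0,0,0],[-0.02,0.15,0],0]]'
python3 - <<'E'
from h import *
snapshot("top")
s=sense();go(.6023,.1695,.04,102.8)
p,d=snapshot("wrist");cv2.imwrite("pics/w11.png",p[...,::-1]);crop("pics/w11.png",250,200,400,320,5,"pics/w11c.png")
p,d=snapshot("side");cv2.imwrite("pics/s11.png",p[...,::-1]);crop("pics/s11.png",250,150,350,230,7,"pics/s11c.png")
go(.6023,.1695,.04,102.8)
E
```

```text
time_s: 12.0
eef_pos: [0.6032, 0.1698, 0.0545]
ee_rot: [-0.703, -0.079, 0.075, 0.703]
force: [0.1, -0.1, -0.2]
grip_width: 0.0325
t 12.05 pos [0.6024 0.1697 0.0533] hd 102.5 F [ 0.   0.1 -1.2] w 0.0328
 shift [-0.    0.33 -0.  ]  turn y -0.05  tilt fix [-0.    0.    0.04]
t 12.15 pos [0.6024 0.1696 0.0536] hd 102.5 F [ 0.1 -0.8  0.5] w 0.0329
 shift [-0.    0.34 -0.  ]  turn y -0.05  tilt fix [0.   0.   0.04]
```

View pics/w11c.png

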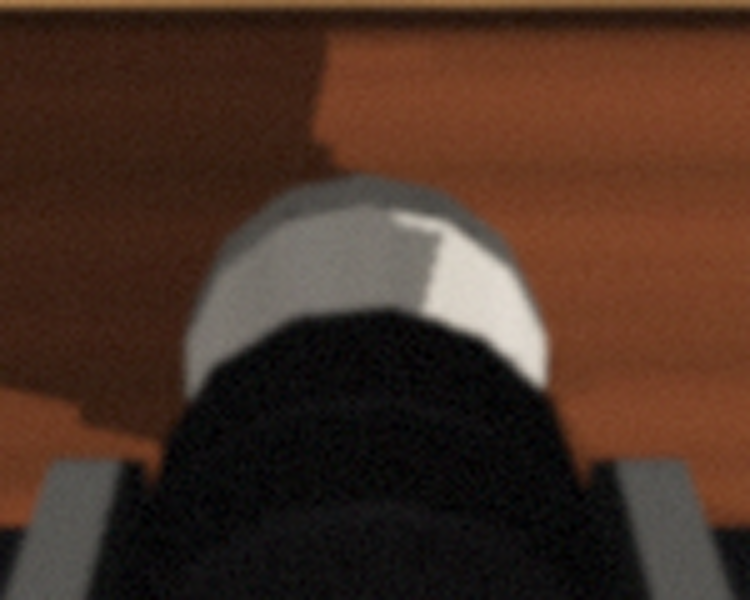

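View pics/s11c.png

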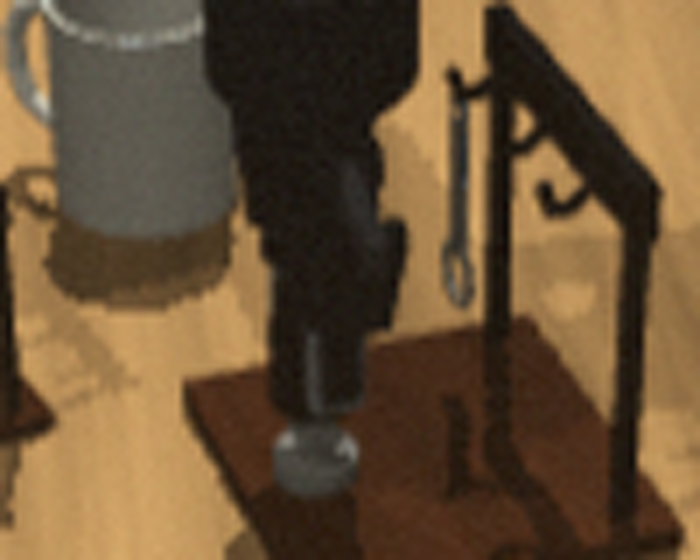

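Both views show the cap coaxial with the stud. Pressing down stepwise.

```bash
python3 -m jog '[[[0,0,0.03],[0,0.15,0],0],[[0,0,0],[0,0.15,0],0]]'; python3 -m jog '[[[0,0,0],[0,0.15,0],0]]'
python3 -c "
from h import *
go(.6023,.1695,.028,102.8)"
```

```text
time_s: 12.35
eef_pos: [0.6033, 0.1698, 0.042]
ee_rot: [-0.703, -0.078, 0.076, 0.703]
force: [-2.2, -1.0, 11.5]
grip_width: 0.0326
time_s: 12.45
eef_pos: [0.6028, 0.1695, 0.0367]
ee_rot: [0.703, 0.078, -0.077, -0.703]
force: [-3.8, -1.8, 8.3]
grip_width: 0.0326
t 12.45 pos [0.6028 0.1695 0.0367] hd 102.5 F [-3.8 -1.8  8.3] w 0.0326
 shift [-0.01  0.22  0.  ]  turn y -0.05  tilt fix [0.   0.   0.02]
```

```bash
python3 -m jog '[[[0,0,0],[0,0.15,0],0]]'; python3 -m jog '[[[0,0,0],[0,0.15,0],0]]';python3 -m jog '[[[0,0,0],[0,0.15,0],0]]'
python3 -c "
from h import *
go(.6023,.1695,.028,102.8)"
```

```text
time_s: 12.55
eef_pos: [0.6023, 0.1693, 0.0303]
ee_rot: [0.703, 0.078, -0.077, -0.703]
force: [-1.2, -0.1, -0.1]
grip_width: 0.0326
time_s: 12.65
eef_pos: [0.6025, 0.1693, 0.0294]
ee_rot: [0.703, 0.078, -0.077, -0.703]
force: [-20.1, -4.6, 78.1]
grip_width: 0.0325
time_s: 12.75
eef_pos: [0.6024, 0.1693, 0.0295]
ee_rot: [0.703, 0.079, -0.076, -0.703]
force: [-15.1, -3.8, 49.6]
grip_width: 0.0326
t 12.75 pos [0.6024 0.1693 0.0295] hd 102.6 F [-15.1  -3.8  49.6] w 0.0326
 shift [-0.    0.04  0.01]  turn y -0.05  tilt fix [0.01 0.   0.04]
```

It clicked (force fell to 0 at z=0.030, then rose hard on the boss). Ease to a moderate push.

```bash
python3 -m jog '[[[0,0,0],[0,0.06,0],0],[[0,0,0],[0,0.06,0],0]]'
python3 - <<'E'
from h import *
go(.6023,.1695,.028,102.8)
p,d=snapshot("wrist");cv2.imwrite("pics/w12.png",p[...,::-1])
p,d=snapshot("side");cv2.imwrite("pics/s12.png",p[...,::-1]);crop("pics/s12.png",200,140,350,290,4,"pics/s12c.png")
go(.6023,.1695,.028,102.8)
for i in range(4): snapshot("top")
go(.6023,.1695,.028,102.8)
E
```

```text
time_s: 12.95
eef_pos: [0.6034, 0.1695, 0.0297]
ee_rot: [-0.703, -0.081, 0.074, 0.703]
force: [-3.3, -1.6, 15.0]
grip_width: 0.0324
t 12.95 pos [0.6034 0.1695 0.0297] hd 102.6 F [-3.3 -1.6 15. ] w 0.0324
 shift [-0.03  0.04  0.01]  turn y -0.05  tilt fix [0.01 0.   0.1 ]
t 13.05 pos [0.6034 0.1695 0.0297] hd 102.6 F [-4.9 -1.2 16.8] w 0.0324
 shift [-0.03  0.04  0.01]  turn y -0.05  tilt fix [0.01 0.   0.1 ]
t 13.25 pos [0.6034 0.1696 0.0297] hd 102.6 F [-4.7 -1.5 17.2] w 0.033
 shift [-0.03  0.04  0.  ]  turn y -0.05  tilt fix [0.01 0.   0.1 ]
```

View pics/w12.png

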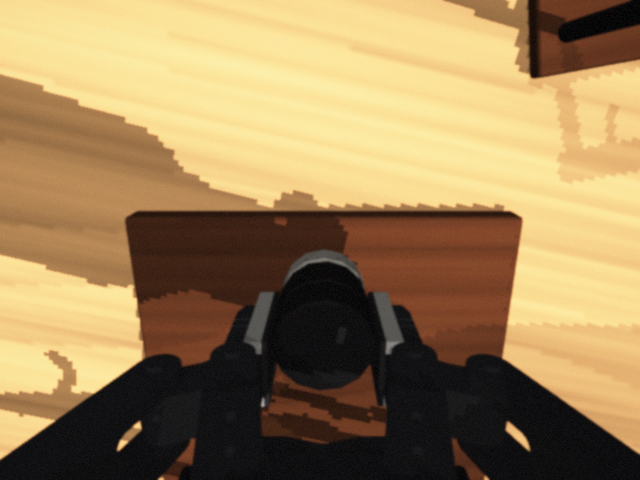

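View pics/s12c.png

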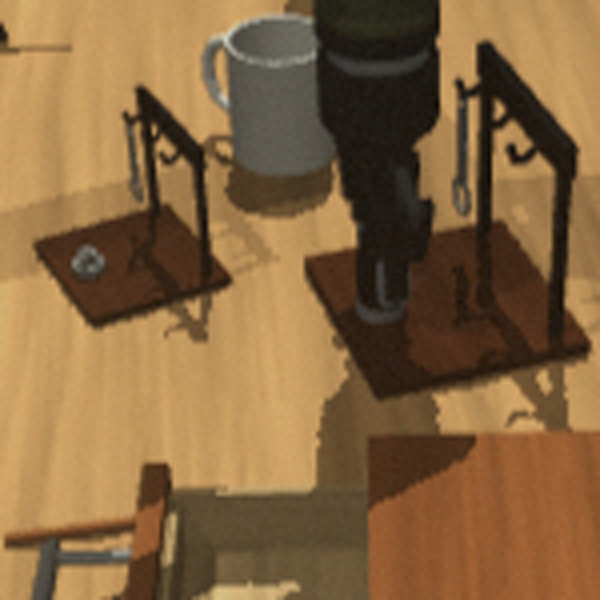

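Firm up the push a little and check that the pencil is clear of the drawer.

```bash
python3 -m jog '[[[0,0,0.1],[-0.02,0.09,0],0]]'
python3 - <<'E'
from h import *
for i in range(5): p,d=snapshot("top");go(.6024,.1695,.028,102.8)
cv2.imwrite("pics/t13.png",p[...,::-1]);crop("pics/t13.png",180,150,480,360,2.6,"pics/t13c.png")
E
```

```text
time_s: 13.35
eef_pos: [0.6034, 0.1696, 0.0296]
ee_rot: [0.703, 0.078, -0.077, -0.703]
force: [-8.2, -2.7, 35.0]
grip_width: 0.0324
t 13.4 pos [0.6034 0.1696 0.0297] hd 102.6 F [-6.5 -2.  27.1] w 0.0324
 shift [-0.02  0.04  0.  ]  turn y -0.05  tilt fix [0.01 0.   0.02]
t 13.45 pos [0.6034 0.1696 0.0296] hd 102.6 F [-7.4 -2.2 25.8] w 0.0323
 shift [-0.02  0.04  0.  ]  turn y -0.05  tilt fix [0.01 0.   0.02]
t 13.5 pos [0.6034 0.1696 0.0297] hd 102.6 F [-6.9 -2.6 26.2] w 0.0324
 shift [-0.02  0.04  0.  ]  turn y -0.05  tilt fix [0.01 0.   0.03]
t 13.55 pos [0.6034 0.1696 0.0296] hd 102.6 F [-7.7 -1.9 25.9] w 0.0324
 shift [-0.02  0.04  0.  ]  turn y -0.05  tilt fix [0.01 0.   0.03]
t 13.6 pos [0.6034 0.1695 0.0296] hd 102.6 F [-6.5 -1.2 26.1] w 0.0324
 shift [-0.02  0.04  0.  ]  turn y -0.05  tilt fix [0.01 0.   0.03]
```

View pics/t13c.png

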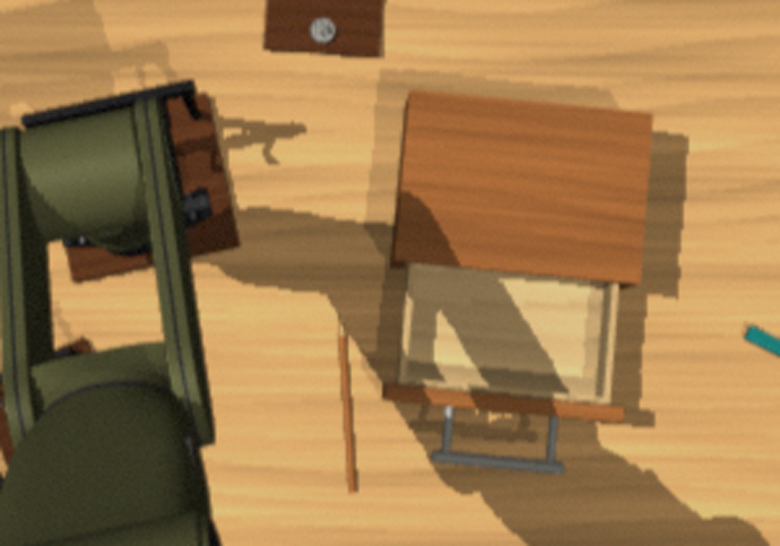

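The pencil and clip are untouched, the drawer is open, and the push is steady at 26 N. Handing in.

```bash
python3 -c "
from plant import robot
print(robot.finish_job())"
```

```text
the job is handed in; nothing more can be done
None
```

The cap is on the stud of the largest stand, clicked home, and I handed the job in at about 13.6 s with the fingers still gripping and pressing it. I pulled the drawer open about 105 mm by its bar handle, lifted the cap out and centred it over the stud using the wrist and side views before pressing.

**Click:** the push reached about 11.5 N, fell to about 0 with the TCP at z = 0.030, then rose sharply as the cap met the boss. The TCP stopped at 0.0295 m, close to its 0.028–0.031 m reading when I gripped the cap. That matches being fully home, since the drawer floor and the boss top are both 22 mm above the desk.

**Final state:** the downward push held steady at about 26 N, with the grip at 32.4 mm. The last top view showed the pencil in place and the visible end of the clip where it was. The mug looked untouched in the side view.

**Irregular points:**
- The first contact on the boss peaked at about 78 N at the wrist, under the 120 N limit, and I eased it off.
- Pose readings drifted 3–4 mm after moves while the arm settled, so I re-measured before pressing.
- The gripper read about 2 mm narrow on both the bar and the cap.

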